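# Wedge open a plaster casting mould

## Robot

A 7-joint arm with a two-finger parallel gripper is mounted at the origin on the work surface. World frame = base frame: x ahead of the robot, y to its left, z up, the work surface at z = 0. Lengths are in mm, angles in rad, forces in N, time in s.
With the tool pointing down it reaches from about 400 to 875 mm from the base axis. Payload 6.5 kg.
Tool frame: the origin (TCP) lies at the very end of the fingers, on their centre line; the grasp point (between the pads) lies 19 mm behind it; z points along the fingers, y is the line along which they close (so a half turn about z gives the same grasp; the last joint's range is limited). The gripper opens to 88 mm and grips with 3 to 60 N. Pads are 18 mm wide; open, the fingers measure 123 mm over their backs; the gripper's body (75 mm by 187 mm) begins 45 mm behind the grasp point.
Start: joints at [1.136, 0.536, -0.004, 1.538, 0.003, 1.067, -0.071], TCP at [234.318, -606.288, 238.716] pointing down, gripper open.
Joint ranges: [-2.7, 2.7], [-0.37, 2.16], [-1.27, 1.26], [0.24, 2.4], [-1.31, 4.45], [0.19, 1.91], [-2.76, 2.76]. Speed limits (rad/s): [2.39, 2.39, 3.14, 3.14, 3.14, 3.14, 3.14].

## Interface

Orientations are given as [roll, pitch, yaw] about the fixed x, y, z axes, in that order (R = Rz(yaw) Ry(pitch) Rx(roll)).
In Python, from rig import robot gives the robot as it stands. The module is installed in compiled form; this text tells all that it offers.
- The arm moves only by the tool send_rows, never from a script. Its argument "series" is a list of rows, each a list of 7 numbers: the opening, from 0 (shut) to 1 (fully open), then the shift along the tool's x, y, z in units of 2.5 cm (1.0 is 2.5 cm), then the turn, a rotation vector about the tool's x, y, z in units of 5 degrees (1.0 is 5 degrees). In form: [[hand, tx, ty, tz, ax, ay, az], ...]. A call has 1 to 20 rows; each row shifts and turns the commanded pose from where the row before left it, along the tool's axes as they then stand; what a row does not reach is not made up. A row lasts 1/12 s, in which the tool goes at most 41.7 mm and 7.16 degrees, less where a joint would pass 70% of its speed; a pose out of reach is approached as far as the arm can. A call with a number of a shift or a turn outside -1 to 1 is refused whole. A call with a gripper value outside its range is refused whole. The fingers move at their own pace and stop on an object; "force" is the grip in N (left out, the last holds). Time passes only in rows, so rows that do not move let the fingers close. It gives the time, the measured TCP pose, the force, the opening and the grip force at its end, in the units of the state.
- robot.read_state(): the state, without advancing time (a new reading comes with each control period).
- robot.get_image(name): name is "side" or "top" or "wrist"; returns the picture (420x560x3 uint8, red, green, blue); there is no depth.
- robot.camera_model(name): a dict with "fx", "fy", "cx", "cy" (pixels), "pose" (4x4, takes a point from camera to world coordinates); the wrist camera has in their place "T_tool_cam" (4x4, takes a point from camera to tool coordinates, whose origin is the TCP and whose axes are the flange's). Camera axes: x right, y down, z forward; pixel columns grow to the right and rows downward; lengths in mm; the calibration is good to about 2 mm. A picture is of the moment at which its call begins: read the wrist's pose just before it. camera_model takes no time and is no camera call.
- robot.finish_job(): hands the job in; it is judged then, once.
Trained networks look in the newest picture that a camera, given by its name, has taken for a name from the list of things; names that differ only in an ending like _2 or _b are one class to them, and where a whole thing is asked for, a point or a joint stands for the part that bears it (a point fixed in the world has none). Each returns a list of dicts, best first, with "confidence" (0 to 1); they miss things now and then, are a little off and sometimes report something else, mostly with a low value. They report only what shows in the picture. A call takes as long as a camera call. They do not tell look-alikes from the thing itself.
- robot.look_for(camera, query): "centre" ([x, y, z] in mm, in world coordinates, good to about 4 mm: the middle of the surface that is visible of it).
- robot.outline_of(camera, query): "pixels" (420x560 bool, what is visible of it).
- robot.tip_of(camera, query): "centre" ([x, y, z] in mm, in world coordinates, good to about 4 mm: a listed point, or the origin of a listed thing).
The state is a dict: "time_s": time; "joint_pos": joint angles; "qd": joint speeds; "tau": joint torques, N m; "eef_pos": TCP position; "tcp_rot": TCP orientation; "contact_force": force on the tool from outside, world axes, zero at the start; "moment": the same for the moment, N m; "width": finger opening in mm; "grasp_force": force on a finger pad.
Only numpy, scipy, OpenCV 4.12 (cv2) and the standard library are available. Lean on these libraries where they do the work, as an engineer would, in place of code of your own. Each camera call takes 0.05 s, during which the arm holds its last target. There are 200 camera calls.

## Task

Part the two-piece plaster mould: pick up the hardwood wedge, lay its thin end on the lower half's ledge and push it into the pry slot until that edge of the top half has just come up off the lower half, a gap of about 3 mm and never more than 6 mm. Leave the other things on the bench alone, and finish while still gripping the wedge in the slot, bearing on both halves and alone carrying the raised edge, holding it there so that I can lift the top half off.

Things in the scene. Friction and masses are not known exactly. Their poses are not given: they have to be found in the camera images.
- mould_base: Fixed lower half of the white plaster mould: 140 wide (y +-70 mm), x -25 to 170 mm, on a 255 x 200 x 12 mm plywood board (x -50 to 205) with low cleats. Origin: bench height, under the middle of the slot mouth. x points level into the slot, the way to push; z up. Its flat top, the seam, is 52 mm above the bench; at x -25 to 0 it is a bare ledge in front of the top half, seen from above.
- mould_top: Loose top half, 170 x 140 x 45 mm, 0.6 to 1 kg, 34 mm pour hole on top nearer the slot end; starts fully down. Origin: underside, middle of the slot-side edge; x into the mould (0 to 170), y +-70. Pry slot in that face: 50 mm wide (y +-25), 6 mm high above the underside, 45 mm deep; its floor is the lower half. Wedged, it tips about its far edge; keys stop it sliding (1 mm play).
- seam (a point): Point of the fixed lower half: on its flat top, 52 mm above the bench, in the middle of the slot mouth; axes as mould_base.
- lip (a point): Point of the top half: underside, middle of the slot-side edge; axes as mould_top. It coincides with seam when the top half is fully down; its height above seam is the gap to be opened.
- wedge: Loose plain hardwood wedge, 135 mm long, 32 wide, 55 g, lying flat on the bench. Rear 35 mm: square butt 24 mm high, to grip across the 32 mm; then the top slopes down over 100 mm to a 3 mm thick tip. Origin: underside, middle of the butt; x to the tip, z up. Slid flat along the seam it meets the slot's roof at about 14 mm in; from there each 10 mm lifts 2.1 mm, with 4 to 14 N of push.
- wedge_tip (a point): Tip of the wedge: underside, middle of its thin end, 117.5 mm from the wedge's origin along its x; axes as wedge. About 29 mm inside the slot mouth gives a 3 mm gap.
- bisque_mug: Bystander: unglazed pinkish mug, 80 mm across, 88 mm tall. Origin: centre of its foot.
- stamp_bowl: Bystander: green-grey bowl of clay stamps, 148 mm across, 62 mm high. Origin: centre of its foot.
- pony_roller: Bystander: small wooden roller with a roller at either end of a short handle, 155 mm long, 32 mm high, flat on the bench. Origin: on the bench under its middle.
- thickness_strip: Bystander: wooden thickness strip, 28 x 300 x 9 mm, flat on the bench beyond the mould. Origin: centre of its underside.
Not all that is in view belongs to the job. Of the things that look like the wedge, take the one that is nearest to the robot's base at the start.

How it is judged (in metres and radians):
On the way, in this order (a step that is already met when the one before it is completed fails the run):
1. the wedge's thin end is in the slot while the top half still lies on the lower half (x of wedge_tip in the frame of mould_top between 0.004 and 0.045 m and y of wedge_tip in the frame of mould_top between -0.025 and 0.025 m and z of wedge_tip in the frame of mould_top between -0.004 and 0.006 m and z of lip in the frame of seam below 0.001 m), for 0.05 s.
2. the wedge has raised that edge of the top half at least 1.5 mm off the lower half (z of lip in the frame of seam above 0.0015 m and contact force between wedge and mould_top above 1 N), for 0.2 s.
At the end, for the whole second after the job is handed in: The slot-side edge of the top half stands 1.5 to 6 mm above the lower half, carried by the wedge in the slot (over 1 N), which bears on the lower half (over 0.5 N) and is still gripped (over 2 N); the robot does not touch the top half, which stays on its keys (4 mm sideways); all is still (all of step 2 and z of lip in the frame of seam below 0.006 m and contact force between wedge and mould_base above 0.5 N and contact force between the fingers and wedge above 2 N and contact force between each of the arm, the fingers and mould_top below 0.3 N and x of wedge_tip in the frame of mould_top above 0.01 m and horizontal distance between lip and seam below 0.004 m and linear speed of each of mould_top, wedge below 0.01 m/s); the arm keeps its last pose, push and grip.
It fails at once if the edge is prised more than 6.5 mm off the lower half (z of lip in the frame of seam above 0.0065 m).
It fails at once if the mug, the bowl, the roller or the strip is moved more than 10 mm (distance of any of bisque_mug, stamp_bowl, pony_roller, thickness_strip from where it was at the start of the episode above 0.01 m).
It also fails if it takes over 45 s, if anything falls off the work surface, if the arm or the gripper's body presses on something with over 40 N, if the wrist force passes 120 N, or if a joint passes its speed limit or range.

## Working session

There is one attempt and no reset: what is moved stays moved. The work goes in short steps, Python scripts to look and compute and a tool call to move; the robot and the scene stay as the last step left them, time stands still between calls to the robot, and variables do not carry over. Pictures are saved under pics/ and viewed, at most 10 in all, crops included, and the job is handed in when it is done.

Besides the shell and the picture viewer there is one more tool, called by a JSON object that holds its "api" and its "payload". send_rows: Moves the arm, as the interface text tells. Its arguments: {"type":"object","properties":{"series":{"type":"array"},"force":{"type":"number"}},"required":["series"]}

```bash
mkdir -p pics; cat > h.py <<'E'
import numpy as np, cv2
from rig import robot
from scipy.spatial.transform import Rotation as R
def snap(cam,name,crop=None,scale=1):
    im=robot.get_image(cam)
    o=im if crop is None else im[crop[1]:crop[3],crop[0]:crop[2]]
    if scale!=1:o=cv2.resize(o,None,fx=scale,fy=scale,interpolation=cv2.INTER_CUBIC)
    cv2.imwrite(f'pics/{name}.png',o[:,:,::-1]); return im
def cam(name,s=None):
    m=robot.camera_model(name)
    if 'pose' in m: return m,np.array(m['pose'])
    s=s or robot.read_state(); T=np.eye(4); T[:3,:3]=R.from_euler('xyz',s['tcp_rot']).as_matrix(); T[:3,3]=s['eef_pos']
    return m,T@np.array(m['T_tool_cam'])
def proj(name,P,s=None):
    m,T=cam(name,s); p=(np.c_[np.atleast_2d(P),np.ones(len(np.atleast_2d(P)))]@np.linalg.inv(T).T)[:,:3]
    return np.c_[m['fx']*p[:,0]/p[:,2]+m['cx'],m['fy']*p[:,1]/p[:,2]+m['cy']]
def back(name,uv,z,s=None):
    m,T=cam(name,s); uv=np.atleast_2d(uv)
    d=np.c_[(uv[:,0]-m['cx'])/m['fx'],(uv[:,1]-m['cy'])/m['fy'],np.ones(len(uv))]@T[:3,:3].T
    return T[:3,3]+d*((z-T[2,3])/d[:,2])[:,None]
E
python3 - <<'E'
from h import *
print(robot.read_state())
for c in('side','top'):
    snap(c,c+'0')
    print(c,np.round(cam(c)[1],3).tolist())
    for q in('wedge','wedge_tip','mould_base','mould_top','seam','lip','bisque_mug','stamp_bowl','pony_roller','thickness_strip'):
        for d in robot.tip_of(c,q)[:4]: print(c,q,round(d['confidence'],2),np.round(d['centre']),np.round(proj(c,d['centre'])[0]))
E
```

```text
{'time_s': 0.0, 'joint_pos': array([ 1.13574569,  0.53716161, -0.00441475,  1.53883946,  0.0026012 ,
        1.06728685, -0.0711801 ]), 'qd': array([-0.00019233, -0.00064986, -0.00146504, -0.00035326, -0.00117487,
       -0.00032297,  0.00061045]), 'tau': array([-3.11300528e-04, -5.70982933e+01,  9.90606062e-01, -2.51600754e+01,
       -5.62436075e-02,  1.78754423e-02,  2.15208870e-04]), 'eef_pos': array([ 234.10923053, -605.73695428,  237.85537158]), 'tcp_rot': array([-3.13990858e+00,  1.37354266e-04,  3.68922571e-01]), 'contact_force': array([ 0.45577688, -0.0241375 , -0.69499025]), 'moment': array([ 0.01904839,  0.01650607, -0.01759946]), 'grasp_force': 0.0, 'width': 88.03359819457047}
side [[-0.915, -0.237, 0.325, 74.371], [-0.402, 0.516, -0.757, 998.079], [0.011, -0.823, -0.567, 889.171], [0.0, 0.0, 0.0, 1.0]]
side wedge 0.67 [ 608. -406.   -3.] [279. 191.]
side wedge 0.64 [ 303. -686.   -3.] [359. 178.]
side wedge 0.52 [ 472. -558.   -0.] [318. 182.]
side wedge_tip 0.69 [ 717. -359.    7.] [253. 189.]
side wedge_tip 0.66 [ 528. -223.   -1.] [280. 216.]
side wedge_tip 0.66 [ 420
[... 970 characters left out ...]
 -2.] [404. 207.]
top wedge_tip 0.96 [ 717. -357.    5.] [349. 168.]
top wedge_tip 0.77 [ 421. -686.   -2.] [445. 255.]
top wedge_tip 0.72 [ 522. -220.   -4.] [309. 223.]
top mould_base 0.58 [534.  21.   2.] [240. 218.]
top mould_top 0.96 [532.  26.  54.] [237. 217.]
top seam 0.78 [534.  24.  52.] [237. 217.]
top lip 0.81 [534.  28.  57.] [236. 217.]
top lip 0.27 [ 488. -329.   -3.] [340. 234.]
top bisque_mug 0.9 [693. 382.   1.] [138. 172.]
top bisque_mug 0.49 [535.  27.  59.] [237. 216.]
top stamp_bowl 0.97 [432. 424.  -1.] [122. 246.]
top pony_roller 0.96 [ 719. -269.    1.] [324. 168.]
top pony_roller 0.43 [695. 385.   4.] [137. 171.]
top thickness_strip 0.58 [808. -22.   4.] [254. 142.]
```

View pics/top0.png

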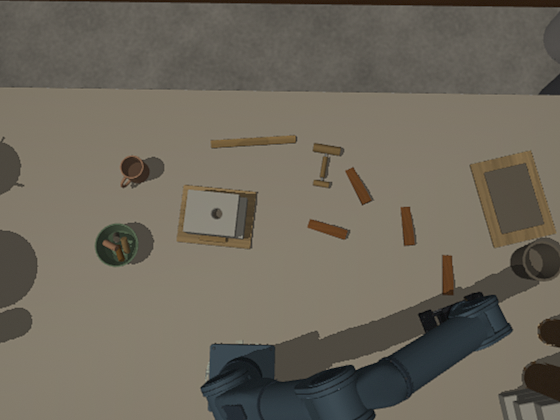

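View pics/side0.png

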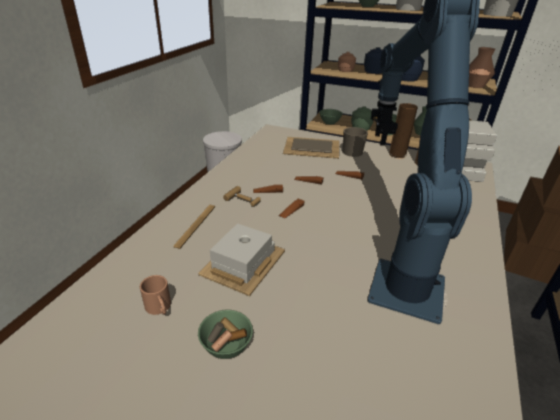

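Candidates for the wedge in the top picture, all brown and wedge-shaped:

| Candidate | Pixel | Distance from base |
|---|---|---|
| A | (359,185) | about 736 mm |
| B | (329,229) | about 588 mm |
| C | (408,226) | about 730 mm |
| D | (448,274) | about 755 mm |

B is clearly nearest, so I take B. The mould is at (217,214) with its ledge on the right (-y) side, so pushing goes towards +y. In the side view, B is at (291,208). I'll check B in a close crop first.

```bash
python3 - <<'E'
from h import *
snap('top','crop1',(170,130,370,280),4)
m=robot.camera_model('wrist');print(np.round(m['T_tool_cam'],3).tolist(),m['fx'],m['cx'],m['cy'])
E
```

```text
[[0.0, -0.967, -0.255, 63.374], [1.0, -0.0, 0.001, -0.079], [-0.001, -0.255, 0.967, -146.217], [0.0, 0.0, 0.0, 1.0]] 373.3110466039701 281.1773749296696 210.50228765443168
```

View pics/crop1.png

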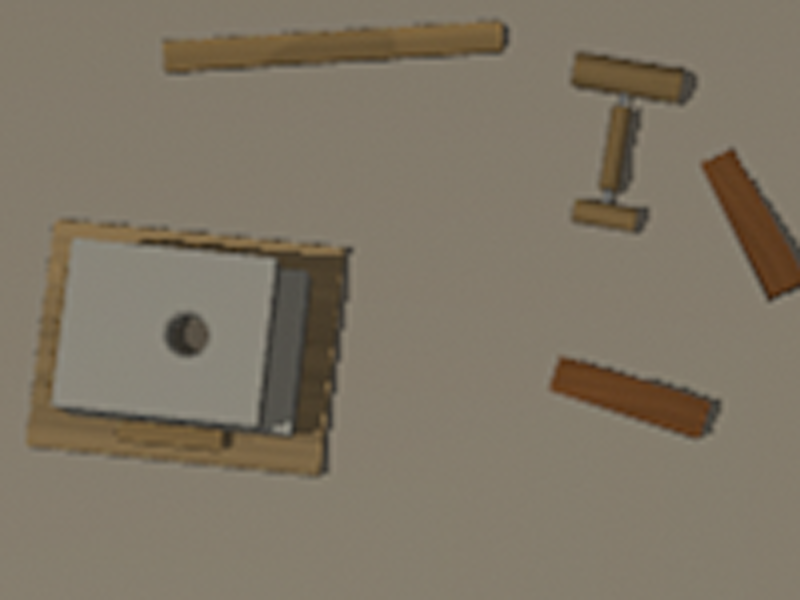

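The crop shows B with its thin end at left (555,373) and its thick, shadow-casting butt at right (705,418). The tip already points towards the mould's ledge at (290,350). Next I hover above it.

{"api": "send_rows", "payload": {"series": [[1,0.94,-0.51,0,0,0,0],[1,0.94,-0.51,0,0,0,0],[1,0.94,-0.51,0,0,0,0],[1,0.94,-0.51,0,0,0,0],[1,0.94,-0.51,0,0,0,0],[1,0.94,-0.51,0,0,0,0],[1,0.94,-0.51,0,0,0,0],[1,0.94,-0.51,0,0,0,0],[1,0.94,-0.51,0,0,0,0],[1,0.94,-0.51,0,0,0,0],[1,0.94,-0.51,0,0,0,0],[1,0.94,-0.51,0,0,0,0],[1,0.94,-0.51,0,0,0,0],[1,0.94,-0.51,0,0,0,0],[1,0.94,-0.51,0,0,0,0]], "force": 45}}

```text
time_s: 2.4
eef_pos: [494.9, -299.8, 238.9]
tcp_rot: [3.141, -0.0, 0.369]
contact_force: [0.3, -0.4, -0.1]
width: 88.2
grasp_force: 0.0
```

{"api": "send_rows", "payload": {"series": [[1,0,0,0,0,0,-1],[1,0,0,0,0,0,-1],[1,0,0,0,0,0,-1],[1,0,0,0,0,0,-1],[1,0,0,0,0,0,-1],[1,0,0,0,0,0,-1],[1,0,0,0,0,0,-1],[1,0,0,0,0,0,-1],[1,0,0,0,0,0,-1],[1,0,0,0,0,0,-1],[1,0,0,0,0,0,0],[1,0,0,0,0,0,0]]}}

```text
time_s: 3.4
eef_pos: [494.1, -300.9, 238.8]
tcp_rot: [3.141, -0.0, 1.239]
contact_force: [0.4, 0.6, 0.0]
width: 87.7
grasp_force: 0.0
```

```bash
python3 - <<'E'
from h import *
s=robot.read_state(); print(s['time_s'],s['eef_pos'],s['tcp_rot'])
im=snap('wrist','w1')
for q in('wedge','wedge_tip'):
    for d in robot.tip_of('wrist',q)[:4]: print(q,round(d['confidence'],2),np.round(d['centre']),np.round(proj('wrist',d['centre'],s)[0]))
for d in robot.outline_of('wrist','wedge')[:3]:
    m=d['pixels'].astype('uint8'); c=max(cv2.findContours(m,0,2)[0],key=cv2.contourArea); r=cv2.minAreaRect(c)
    p=cv2.approxPolyDP(c,4,True)[:,0]; print(d['confidence'],p.tolist()); print(np.round(back('wrist',p,0,s)[:,:2]).tolist(),np.round(back('wrist',p,24,s)[:,:2]).tolist())
E
```

```text
3.4 [ 494.13667899 -300.93165456  238.76470207] [ 3.14146933e+00 -8.78475688e-05  1.23868819e+00]
wedge 0.88 [ 485. -332.   -2.] [284. 205.]
wedge 0.79 [ 466. -558.    0.] [329. 382.]
wedge 0.63 [ 614. -409.   -3.] [418. 232.]
wedge_tip 0.9 [ 587. -551.   -3.] [424. 347.]
wedge_tip 0.86 [ 520. -218.   -1.] [280.  88.]
wedge_tip 0.78 [ 716. -355.   -3.] [503. 155.]
0.86 [[428, 360], [416, 347], [396, 348], [315, 377], [314, 387], [379, 388]]
[[586.0, -568.0], [577.0, -546.0], [554.0, -540.0], [452.0, -547.0], [446.0, -560.0], [521.0, -587.0]] [[582.0, -548.0], [573.0, -527.0], [552.0, -521.0], [455.0, -527.0], [450.0, -540.0], [520.0, -565.0]]
0.74 [[268, 86], [269, 221], [297, 224], [296, 88]]
[[510.0, -213.0], [465.0, -343.0], [492.0, -356.0], [535.0, -223.0]] [[510.0, -214.0], [468.0, -337.0], [493.0, -349.0], [534.0, -224.0]]
0.72 [[496, 147], [396, 237], [406, 247], [428, 254], [445, 243], [513, 169]]
[[710.0, -344.0], [589.0, -405.0], [597.0, -420.0], [618.0, -436.0], [638.0, -429.0], [723.0, -373.0]] [[698.0, -338.0], [584.0, -395.0], [591.0, -409.0], [611.0, -424.0], [630.0, -418.0], [710.0, -364.0]]
```

View pics/w1.png

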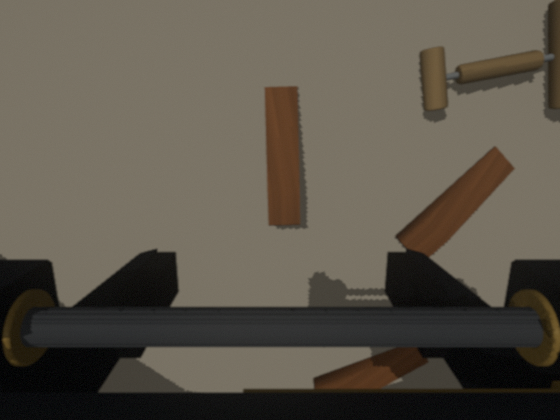

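The wrist view shows B upright in the image: tip edge at (281,87), butt end at (284,226). That back-projects to a length of about 132 mm (true length 135) and a yaw of about 1.25. The grip centre is near (485.5,-328.5). Now I descend and grip.

{"api": "send_rows", "payload": {"series": [[1,-0.58,0.03,0.5,0,0,-0.1],[1,-0.58,0.03,0.9,0,0,0],[1,0,0,1,0,0,0],[1,0,0,1,0,0,0],[1,0,0,1,0,0,0],[1,0,0,1,0,0,0],[1,0,0,1,0,0,0],[1,0,0,1,0,0,0],[1,0,0,1,0,0,0],[1,0,0,0.5,0,0,0],[1,0,0,0.3,0,0,0],[1,0,0,0.17,0,0,0],[1,0,0,0,0,0,0],[0.3,0,0,0,0,0,0],[0,0,0,0,0,0,0],[0,0,0,0,0,0,0],[0,0,0,0,0,0,0],[0,0,0,0,0,0,0],[0,0,0,0,0,0,0],[0,0,0,0,0,0,0]], "force": 45}}

```text
time_s: 5.27
eef_pos: [486.4, -328.8, 4.6]
tcp_rot: [3.141, 0.0, 1.25]
contact_force: [0.4, 1.1, 0.5]
width: 43.2
grasp_force: 0.0
```

{"api": "send_rows", "payload": {"series": [[0,0,0,0,0,0,0],[0,0,0,0,0,0,0],[0,0,0,0,0,0,0],[0,0,0,0,0,0,0],[0,0,0,0,0,0,0],[0,0,0,0,0,0,0]]}}

```text
time_s: 5.77
eef_pos: [486.4, -328.8, 4.5]
tcp_rot: [3.142, 0.0, 1.25]
contact_force: [-0.2, -0.3, -0.0]
width: 31.8
grasp_force: 45.0
```

{"api": "send_rows", "payload": {"series": [[0,0,0,-0.5,0,0,0],[0,0,0,-1,0,0,0],[0,0,0,-1,0,0,0],[0,0,0,-1,0,0,0],[0,0,0,-1,0,0,0],[0,0,0,-0.5,0,0,-0.75],[0,0,0,0,0,0,-1],[0,0,0,0,0,0,-1],[0,0.8,0.08,0,0,0,0],[0,0.8,0.08,0,0,0,0],[0,0.8,0.08,0,0,0,0],[0,0.8,0.08,0,0,0,0],[0,0.8,0.08,0,0,0,0],[0,0.8,0.08,0,0,0,0],[0,0.8,0.08,0,0,0,0],[0,0.8,0.08,0,0,0,0],[0,0.8,0.08,0,0,0,0],[0,0.8,0.05,0,0,0,0],[0,0.2,0,0,0,0,0],[0,0,0,0,0,0,0]]}}

```text
time_s: 7.43
eef_pos: [522.2, -124.4, 130.1]
tcp_rot: [3.141, -0.0, 1.493]
contact_force: [-0.7, -1.6, -0.3]
width: 31.6
grasp_force: 45.0
```

```bash
python3 - <<'E'
from h import *
s=robot.read_state(); print(s['time_s'],s['eef_pos'],s['tcp_rot'],s['width'],s['grasp_force'])
im=snap('wrist','w2')
T=np.eye(4);T[:3,:3]=R.from_euler('xyz',s['tcp_rot']).as_matrix();T[:3,3]=s['eef_pos'];Ti=np.linalg.inv(T)
for q in('wedge','wedge_tip','seam','lip','mould_top','mould_base'):
    for d in robot.tip_of('wrist',q)[:2]: print(q,round(d['confidence'],2),np.round(d['centre']),np.round(proj('wrist',d['centre'],s)[0]),'tool',np.round((Ti@np.r_[d['centre'],1])[:3]))
for q in('mould_top','wedge'):
  for d in robot.outline_of('wrist',q)[:1]:
    m=d['pixels'].astype('uint8'); c=max(cv2.findContours(m,0,2)[0],key=cv2.contourArea)
    print(q,d['confidence'],cv2.approxPolyDP(c,4,True)[:,0].tolist())
for d in robot.outline_of('top','mould_top')[:1]:
    m=d['pixels'].astype('uint8'); c=max(cv2.findContours(m,0,2)[0],key=cv2.contourArea); p=np.array(cv2.boxPoints(cv2.minAreaRect(c))); print(p.tolist(),np.round(back('top',p,97)[:,:2]).tolist())
E
```

```text
7.4333 [ 522.2352679  -124.44479096  130.11303626] [ 3.14115775e+00 -2.90944008e-04  1.49340094e+00] 31.64934360793744 44.99992350116372
wedge 0.89 [ 521. -127.  126.] [282. 271.] tool [-3. -1.  5.]
wedge 0.93 [[235, 0], [239, 303], [322, 306], [326, 0]]
[[181.68032836914062, 233.51637268066406], [185.75408935546875, 188.7049102783203], [239.49179077148438, 193.5901641845703], [235.41802978515625, 238.40162658691406]] [[469.0, 202.0], [619.0, 195.0], [605.0, 16.0], [456.0, 25.0]]
```

View pics/w2.png

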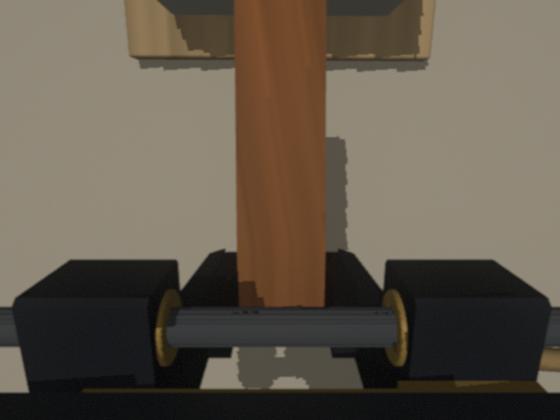

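The wedge sits straight in the grip at columns 236–326. The board's near edge is at row 57, with corners at about (131,57) and (431,58). The camera can't see the tip because it tilts back. I'll measure the board edge and the sides to get the mould's pose.

```bash
python3 - <<'E'
from h import *
s=robot.read_state()
im=cv2.imread('pics/w2.png').astype(float)
# bottom edge of the board: brightness profile; fit a line on edge rows
g=cv2.GaussianBlur(im,(3,3),0)
sat=(g.max(2)-g.min(2))/g.max(2)
pts=[]
for u in list(range(145,225,5))+list(range(340,425,5)):
    d=np.diff(g[40:75,u].sum(1)); pts.append((u,40+np.argmin(d)+.5))
pts=np.array(pts); k=np.polyfit(pts[:,0],pts[:,1],1); print('edge',k,np.std(np.polyval(k,pts[:,0])-pts[:,1]))
for v in (10,30,50): 
    r=np.abs(np.diff(g[v,100:170].sum(1))),np.abs(np.diff(g[v,395:460].sum(1)))
    print(v,[100+i for i in np.argsort(r[0])[-3:]],[395+i for i in np.argsort(r[1])[-3:]])
for z in(0,12):
    P=back('wrist',[[131,np.polyval(k,131)],[431,np.polyval(k,431)]],z,s)[:,:2]; d=P[0]-P[1]
    n=np.array([d[1],-d[0]]); n=n/np.linalg.norm(n); n*=np.sign(n[1]); print(z,np.round(P,1).tolist(),np.linalg.norm(d),'yaw',np.arctan2(n[1],n[0]),'origin',P.mean(0)+50*n)
# top camera fit: known top-face rectangle plus the networks' seam
import itertools
for q in ('seam','lip','mould_base'):
    for c in('top','side'):
        for d in robot.tip_of(c,q)[:1]: print(q,c,round(d['confidence'],2),np.round(d['centre'],1))
d=robot.outline_of('top','mould_base')[0]; m=d['pixels'].astype('uint8'); c=max(cv2.findContours(m,0,2)[0],key=cv2.contourArea); p=cv2.boxPoints(cv2.minAreaRect(c)); P=back('top',p,12)[:,:2]; print(np.round(P,1).tolist(),[round(float(np.linalg.norm(P[i]-P[i-1])),1) for i in range(4)])
E
```

```text
edge [9.37756084e-03 5.40466206e+01] 0.4118653340298581
10 [np.int64(124), np.int64(168), np.int64(167)] [np.int64(434), np.int64(421), np.int64(422)]
30 [np.int64(127), np.int64(125), np.int64(126)] [np.int64(419), np.int64(421), np.int64(420)]
50 [np.int64(129), np.int64(127), np.int64(128)] [np.int64(430), np.int64(418), np.int64(419)]
0 [[425.7, -16.4], [631.5, -34.9]] 206.59220286261126 yaw 1.4809061703218147 origin [533.11138462  24.15919935]
12 [[430.1, -18.4], [626.9, -36.1]] 197.59761707078033 yaw 1.480906170321815 origin [532.97467825  22.57381201]
seam top 0.55 [534.3  24.1  54.3]
seam side 0.43 [689.7 385.8  -0.9]
lip top 0.65 [535.4  26.6  54.5]
lip side 0.72 [535.   23.4  48.7]
mould_base top 0.57 [530.1  21.5  -0.6]
mould_base side 0.94 [535.4  27.3   3. ]
[[449.5, 237.7], [652.9, 223.1], [627.0, -32.8], [424.6, -14.5]] [253.4, 204.0, 257.2, 203.2]
```

Two measurements agree: mould yaw is about 1.48 and the seam is at about (533.7, 24.5). I turn slightly, bring the tip over the ledge, and stop about 4 mm above it.

{"api": "send_rows", "payload": {"series": [[0,0.4,-0.08,0,0,0,0.15],[0,0.4,0,0.5,0,0,0],[0,0,0,0.8,0,0,0],[0,0,0,0.7,0,0,0],[0,0,0,0.5,0,0,0],[0,0,0,0.28,0,0,0],[0,0,0,0,0,0,0],[0,0,0,0,0,0,0],[0,0,0,0,0,0,0]]}}

```text
time_s: 9.03
eef_pos: [522.4, -106.1, 60.7]
tcp_rot: [3.14, 0.0, 1.477]
contact_force: [0.3, -0.1, -0.4]
width: 31.4
grasp_force: 45.0
```

```bash
python3 - <<'E'
from h import *
s=robot.read_state(); print(s['time_s'],s['eef_pos'],s['tcp_rot'],s['contact_force'],s['moment'])
T=np.eye(4);T[:3,:3]=R.from_euler('xyz',s['tcp_rot']).as_matrix();T[:3,3]=s['eef_pos'];Ti=np.linalg.inv(T)
tip=(T@[117,0,4.5,1])[:3]; print('tip est',tip, proj('top',tip),proj('side',tip))
a=snap('top','t3',(190,180,330,260),5); 
b=snap('side','s3',(215,200,335,290),6)
for c in('top','side'):
  for q in('wedge_tip','lip','seam'):
    for d in robot.tip_of(c,q)[:5]:
        if abs(np.array(d['centre'])-tip).max()<60: print(c,q,round(d['confidence'],2),np.round(d['centre'],1),'tool',np.round((Ti@np.r_[d['centre'],1])[:3],1))
E
```

```text
9.0333 [ 522.44784664 -106.06617929   60.70958419] [3.14027037e+00 1.00422486e-04 1.47691601e+00] [ 0.28365843 -0.07571004 -0.36899987] [-0.05446576 -0.09720012 -0.01585008]
tip est [533.42159793  10.41760042  56.19783872] [[241.48501997 216.74403314]] [[255.57795357 235.64893173]]
top wedge_tip 0.69 [532.8   7.2  54.5] tool [113.7  -0.3   6.2]
top lip 0.62 [534.2  29.7  57.6] tool [136.3  -1.    3.1]
top seam 0.89 [532.6  26.2  52.2] tool [132.6  -2.3   8.5]
side wedge_tip 0.58 [533.9   6.2  59.1] tool [112.8   0.9   1.6]
side lip 0.62 [533.1  22.1  51.2] tool [128.6  -1.4   9.5]
```

View pics/t3.png

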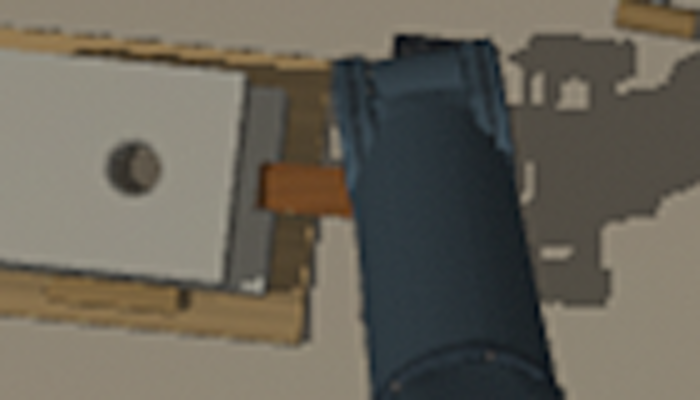

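View pics/s3.png

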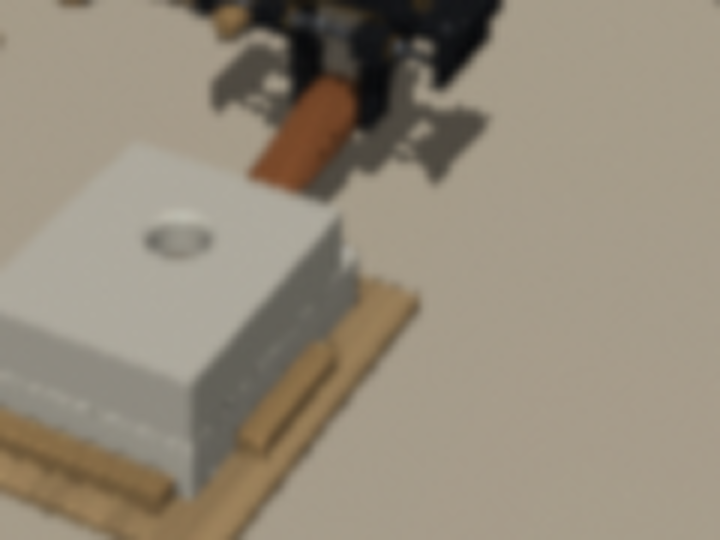

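The top crop shows the thin end over the ledge at (262,187) in the crop, centred on it and about 17 mm short of the mouth. In the side view the wedge is hidden behind the top half, as expected. I now lower until it touches the ledge.

{"api": "send_rows", "payload": {"series": [[0,0,-0.04,0.05,0,0,0],[0,0,0,0.05,0,0,0],[0,0,0,0.04,0,0,0],[0,0,0,0,0,0,0],[0,0,0,0,0,0,0]]}}

```text
time_s: 9.85
eef_pos: [520.6, -105.8, 56.3]
tcp_rot: [-3.141, 0.0, 1.477]
contact_force: [-1.1, 0.4, 0.6]
width: 31.7
grasp_force: 45.0
```

{"api": "send_rows", "payload": {"series": [[0,0,0,0.03,0,0,0],[0,0,0,0,0,0,0],[0,0,0,0,0,0,0]]}}

```text
time_s: 10.1
eef_pos: [520.8, -105.9, 55.8]
tcp_rot: [-3.142, 0.0, 1.477]
contact_force: [-0.9, -1.0, 1.2]
width: 31.5
grasp_force: 45.0
```

{"api": "send_rows", "payload": {"series": [[0,0,0,0.03,0,0,0],[0,0,0,0,0,0,0],[0,0,0,0,0,0,0]]}}

```text
time_s: 10.35
eef_pos: [520.8, -105.9, 55.1]
tcp_rot: [3.141, 0.0, 1.477]
contact_force: [-1.3, -1.7, 2.7]
width: 31.5
grasp_force: 45.0
```

Contact with the ledge is at about z 56 (force now 2.7 N). I raise 1 mm and slide the tip about 7 mm into the slot.

{"api": "send_rows", "payload": {"series": [[0,0,0,-0.04,0,0,0],[0,0.2,0,0,0,0,0],[0,0.2,0,0,0,0,0],[0,0.2,0,0,0,0,0],[0,0.2,0,0,0,0,0],[0,0.16,0,0,0,0,0],[0,0,0,0,0,0,0],[0,0,0,0,0,0,0],[0,0,0,0,0,0,0]]}}

```text
time_s: 11.1
eef_pos: [523.1, -81.3, 55.9]
tcp_rot: [3.142, -0.001, 1.478]
contact_force: [-0.0, 1.8, 1.6]
width: 31.2
grasp_force: 45.0
```

```bash
python3 - <<'E'
from h import *
s=robot.read_state(); print(s['time_s'],s['eef_pos'],s['tcp_rot'],s['contact_force'],s['moment'])
T=np.eye(4);T[:3,:3]=R.from_euler('xyz',s['tcp_rot']).as_matrix();T[:3,3]=s['eef_pos'];Ti=np.linalg.inv(T)
print('mouth tool',np.round((Ti@[533.7,24.5,52,1])[:3],1))
a=snap('top','t4',(190,180,330,260),5)
for q in('lip','seam','wedge','wedge_tip'):
    for d in robot.tip_of('top',q)[:5]:
        t=(Ti@np.r_[d['centre'],1])[:3]
        if abs(t).max()<150: print(q,round(d['confidence'],2),'tool',np.round(t,1))
E
```

```text
11.1 [523.10853375 -81.27179644  55.93670653] [ 3.14150612e+00 -6.49316796e-04  1.47768509e+00] [-0.00497475  1.77170062  1.57201821] [ 0.40592672 -0.09385715  0.02856928]
mouth tool [106.3   0.7   4. ]
lip 0.8 tool [110.9   3.1  -2.8]
seam 0.55 tool [102.3   0.5   4.6]
seam 0.2 tool [112.5   1.2   4.3]
wedge_tip 0.5 tool [114.1  -1.8   3.4]
```

View pics/t4.png

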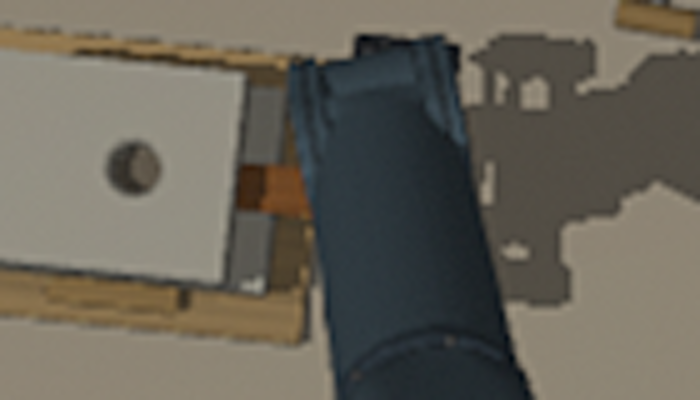

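The thin end has entered the slot: the wedge meets the top half's face at about (240,187) in the crop and no tip edge is visible. I press lightly down, then push in small steps while watching the force.

{"api": "send_rows", "payload": {"series": [[0,0,0,0.03,0,0,0],[0,0,0,0,0,0,0],[0,0.06,0,0,0,0,0],[0,0.06,0,0,0,0,0],[0,0,0,0,0,0,0]]}}

```text
time_s: 11.77
eef_pos: [523.4, -80.6, 55.5]
tcp_rot: [3.141, 0.002, 1.476]
contact_force: [-1.5, -2.5, 5.5]
width: 31.9
grasp_force: 45.0
```

{"api": "send_rows", "payload": {"series": [[0,0.06,0,0,0,0,0],[0,0.06,0,0,0,0,0],[0,0,0,0,0,0,0],[0,0,0,0,0,0,0]]}}

```text
time_s: 12.1
eef_pos: [523.6, -79.0, 55.6]
tcp_rot: [3.141, 0.003, 1.475]
contact_force: [-1.6, -6.4, 7.1]
width: 31.4
grasp_force: 45.0
```

{"api": "send_rows", "payload": {"series": [[0,0.06,0,0,0,0,0],[0,0.06,0,0,0,0,0],[0,0,0,0,0,0,0],[0,0,0,0,0,0,0]]}}

```text
time_s: 12.43
eef_pos: [523.8, -77.5, 55.7]
tcp_rot: [3.141, 0.005, 1.474]
contact_force: [-1.4, -9.2, 8.1]
width: 31.9
grasp_force: 45.0
```

{"api": "send_rows", "payload": {"series": [[0,0.06,0,0,0,0,0],[0,0.06,0,0,0,0,0],[0,0,0,0,0,0,0],[0,0,0,0,0,0,0]]}}

```text
time_s: 12.77
eef_pos: [524.1, -75.4, 55.8]
tcp_rot: [3.141, 0.006, 1.473]
contact_force: [-1.7, -12.0, 8.2]
width: 32.2
grasp_force: 45.0
```

{"api": "send_rows", "payload": {"series": [[0,0,0,-0.03,0,0,0],[0,0.06,0,0,0,0,0],[0,0.06,0,0,0,0,0],[0,0,0,0,0,0,0],[0,0,0,0,0,0,0]]}}

```text
time_s: 13.18
eef_pos: [524.3, -71.8, 56.2]
tcp_rot: [3.142, 0.005, 1.473]
contact_force: [-0.2, -10.5, 4.8]
width: 32.0
grasp_force: 45.0
```

{"api": "send_rows", "payload": {"series": [[0,0.06,0,0,0,0,0],[0,0.06,0,0,0,0,0],[0,0,0,0,0,0,0],[0,0,0,0,0,0,0]]}}

```text
time_s: 13.52
eef_pos: [524.6, -69.0, 56.3]
tcp_rot: [3.142, 0.005, 1.473]
contact_force: [-0.1, -10.2, 7.1]
width: 31.7
grasp_force: 45.0
```

```bash
python3 - <<'E'
from h import *
for i in range(2):
    s=robot.read_state(); print(s['time_s'],np.round(s['eef_pos'],2),np.round(s['tcp_rot'],4),np.round(s['contact_force'],1),np.round(s['moment'],2),s['width'],s['grasp_force'])
    if i==0: robot.get_image('side')
m=robot.camera_model('side');print(m['fx'],robot.camera_model('top')['fx'])
for c in('top','side'):
  for q in('lip',):
    for _ in range(3):
      for d in robot.tip_of(c,q)[:1]: print(c,q,round(d['confidence'],2),np.round(d['centre'],1))
E
```

```text
13.5167 [524.57 -68.99  56.27] [3.1415 0.0055 1.4733] [ -0.1 -10.2   7.1] [-1.93  0.05 -0.01] 31.670628991440076 45.00132143497467
13.5667 [524.55 -68.97  56.24] [3.1416 0.0054 1.4733] [ -1.4 -11.1   5.5] [-1.94  0.08 -0.04] 31.878825580382795 45.00136725604534
381.40407915759175 540.3263974866383
top lip 0.8 [536.5  28.9  58.8]
top lip 0.8 [536.5  28.9  58.8]
top lip 0.8 [536.5  28.9  58.8]
side lip 0.94 [533.9  24.3  54. ]
side lip 0.94 [533.9  24.3  54. ]
side lip 0.94 [533.9  24.3  54. ]
```

The push has levelled off at about 10.5 N and the wedge is now sliding in step with the commands, so it is lifting. By my estimate the depth is about 22 mm. I push about 7 mm further.

{"api": "send_rows", "payload": {"series": [[0,0.06,0,0,0,0,0],[0,0.06,0,0,0,0,0],[0,0.06,0,0,0,0,0],[0,0.06,0,0,0,0,0],[0,0,0,0,0,0,0],[0,0,0,0,0,0,0],[0,0,0,0,0,0,0]]}}

```text
time_s: 14.45
eef_pos: [525.2, -63.0, 56.3]
tcp_rot: [3.141, 0.006, 1.473]
contact_force: [-0.2, -10.8, 6.0]
width: 31.6
grasp_force: 45.0
```

```bash
python3 - <<'E'
from h import *
s=robot.read_state(); print(s['time_s'],np.round(s['eef_pos'],2),np.round(s['tcp_rot'],4),np.round(s['contact_force'],1),s['width'],s['grasp_force'])
T=np.eye(4);T[:3,:3]=R.from_euler('xyz',s['tcp_rot']).as_matrix();T[:3,3]=s['eef_pos'];Ti=np.linalg.inv(T)
snap('wrist','w5',(130,0,430,210),2.6)
for d in [x for q in('lip','seam') for x in robot.tip_of('wrist',q)[:1]]: print(d['confidence'],np.round(d['centre'],1),(Ti@np.r_[d['centre'],1])[:3])
# rows expected for mouth at z=52 (seam) for tool x 85..100
for X in (82,86,90,94): print(X,proj('wrist',(T@[X,20,s['eef_pos'][2]-52,1])[:3],s).round(1))
# side camera: shift of the top half against s3 (before), patches at slot-side and far edges
b=robot.get_image('side'); c=cv2.resize(b[200:290,215:335],None,fx=6,fy=6,interpolation=cv2.INTER_CUBIC)
cv2.imwrite('pics/s5.png',c[:,:,::-1])
A=cv2.cvtColor(cv2.imread('pics/s3.png'),7).astype(np.float32);B=cv2.cvtColor(cv2.imread('pics/s5.png'),7).astype(np.float32)
for n,(x0,y0,x1,y1) in dict(slotcorner=(290,180,365,260),hole=(130,190,230,270),farcorner=(150,340,240,420),board=(150,430,420,540)).items():
    w=cv2.createHanningWindow((x1-x0,y1-y0),cv2.CV_32F); print(n,np.round(np.array(cv2.phaseCorrelate(A[y0:y1,x0:x1].copy(),B[y0:y1,x0:x1].copy(),w)[0])/6,2))
P=np.array([[533.7,24.5,97]]);print('px per 3mm at lip',proj('side',P+[0,0,3])-proj('side',P))
E
```

```text
14.45 [525.19 -63.04  56.28] [3.1415 0.0055 1.4733] [ -0.2 -10.8   6. ] 31.5883024131444 45.00148616731167
0.65 [533.7  25.7  56.2] [89.14483248 -0.16980721 -0.40905417]
82 [[338.3  63.6]]
86 [[338.7  52.2]]
90 [[339.1  40.7]]
94 [[339.5  28.9]]
slotcorner [ 0.07 -0.02]
hole [-0.02  0.  ]
farcorner [0.01 0.01]
board [0.01 0.02]
px per 3mm at lip [[-0.00421602 -0.69132892]]
```

View pics/w5.png

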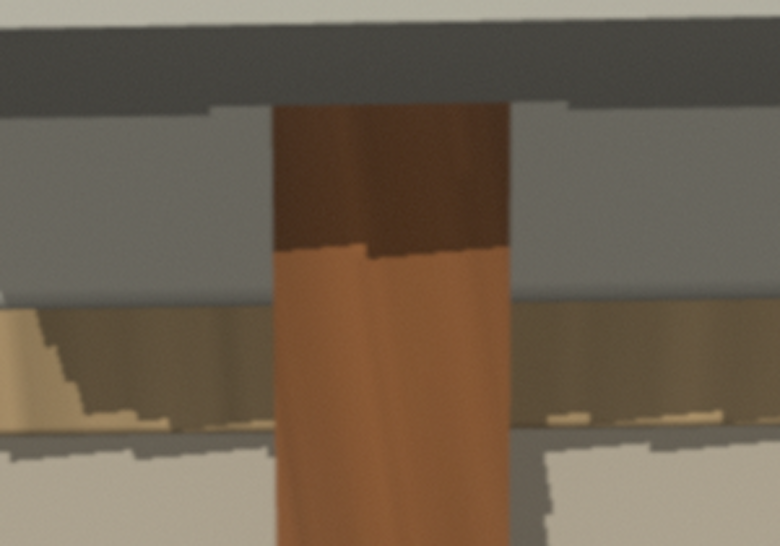

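The wrist crop shows the wedge (columns 272–510) centred in the slot (columns 210–568), with the lip line at about rows 108–117. But the side camera shows no clear rise of the top half. I need to check whether the wedge slipped in the grip or the top really lifted.

```bash
python3 - <<'E'
from h import *
s=robot.read_state()
a=cv2.imread('pics/w2.png'); w=robot.get_image('wrist')[:,:,::-1].copy(); cv2.imwrite('pics/w6.png',w)
f=lambda i:cv2.createCLAHE(4,(4,4)).apply(cv2.cvtColor(i,6))
A,W=f(a),f(w)
for r0 in(120,160,200):
    t=W[r0:r0+70,245:318]; m=cv2.matchTemplate(A[max(0,r0-60):r0+130,239:324],t,5); _,v,_,l=cv2.minMaxLoc(m); print('grain',r0,round(v,3),'drow',l[1]-60,'dcol',l[0]-6)
# side: full-frame raw compare vs side0 along vertical columns through top-half's slot edge
A=cv2.imread('pics/side0.png').astype(float).mean(2); B=robot.get_image('side').astype(float).mean(2)
C=cv2.resize(cv2.imread('pics/s3.png'),(120,90),interpolation=cv2.INTER_AREA).mean(2)
for u in (262,266,270,273): print(u,'0',A[226:248,u].round().astype(int).tolist(),'now',B[226:248,u].round().astype(int).tolist())
P=lambda x,y,z:np.array([533.7+x*.0907-y*.9959,24.5+x*.9959+y*.0907,z])
print('corners top face',[proj('side',P(x,y,97))[0].round(1).tolist() for x in(0,170) for y in(-70,70)])
E
```

```text
grain 120 0.81 drow 3 dcol 0
grain 160 0.867 drow -14 dcol -2
grain 200 0.847 drow 10 dcol 1
262 0 [149, 149, 149, 149, 150, 154, 159, 163, 162, 163, 164, 163, 162, 162, 163, 163, 163, 162, 158, 145, 126, 106] now [79, 77, 76, 76, 84, 114, 151, 166, 169, 168, 168, 168, 168, 169, 169, 168, 168, 167, 160, 141, 117, 101]
266 0 [149, 149, 149, 149, 149, 149, 152, 157, 162, 162, 163, 163, 163, 161, 154, 136, 114, 98, 93, 92, 92, 91] now [74, 71, 65, 59, 56, 64, 98, 145, 164, 168, 168, 169, 167, 161, 146, 119, 104, 97, 95, 95, 95, 95]
270 0 [149, 150, 150, 149, 150, 149, 149, 151, 155, 155, 143, 120, 102, 94, 93, 92, 93, 92, 93, 98, 99, 96] now [19, 26, 46, 65, 71, 72, 74, 92, 129, 146, 136, 117, 104, 99, 97, 96, 96, 95, 96, 100, 95, 94]
273 0 [149, 150, 149, 150, 149, 150, 150, 150, 149, 149, 148, 148, 148, 147, 146, 152, 152, 138, 117, 101, 92, 89] now [38, 57, 68, 72, 73, 72, 77, 97, 127, 146, 151, 153, 152, 152, 150, 156, 157, 142, 120, 105, 96, 92]
corners top face [[236.9, 222.8], [271.4, 234.6], [208.8, 249.2], [245.7, 263.4]]
```

```bash
python3 - <<'E'
from h import *
A=cv2.imread('pics/side0.png').astype(float).mean(2); B=robot.get_image('side').astype(float).mean(2)
S=cv2.imread('pics/s3.png').astype(float).mean(2)
def cross(col,r0,inv=False):
    i0=int(r0)-5; x=np.array(col[i0:int(r0)+7]); hi=x[:4].max(); lo=x[-4:].min(); m=(hi+lo)/2
    k=[j for j in range(len(x)-1) if x[j]>=m>x[j+1]]
    return i0+k[0]+(x[k[0]]-m)/(x[k[0]]-x[k[0]+1]) if k else np.nan
out=[]
for u in range(249,270):
    r=263.4+(u-245.7)*(234.6-263.4)/(271.4-245.7)
    a,b=cross(A[:,u],r),cross(B[:,u],r)
    sc=[S[min(max(int((v-200+.5)*6),0),539),int((u-215+.5)*6)] for v in range(200,290)]
    out.append((u,round(a,2),round(b-a,2),round(b-cross(np.r_[np.zeros(200),sc],r),2)))
print(out)
# static control: board edge on the right (col 262..280), compare bright->dark crossing by phase correlation
for (x0,y0,x1,y1) in((225,270,280,295),(262,245,290,275)):
    w=cv2.createHanningWindow((x1-x0,y1-y0),cv2.CV_32F); print(cv2.phaseCorrelate(A[y0:y1,x0:x1].astype(np.float32),B[y0:y1,x0:x1].astype(np.float32),w))
E
```

```text
[(249, np.float64(260.66), np.float64(-0.18), np.float64(0.04)), (250, np.float64(259.48), np.float64(-0.07), np.float64(0.14)), (251, np.float64(258.4), np.float64(-0.01), np.float64(0.2)), (252, np.float64(257.38), np.float64(-0.16), np.float64(0.05)), (253, np.float64(256.15), np.float64(-0.18), np.float64(0.04)), (254, np.float64(254.97), np.float64(-0.43), np.float64(-0.2)), (255, np.float64(253.77), np.float64(-0.3), np.float64(-0.06)), (256, np.float64(252.66), np.float64(-0.26), np.float64(-0.03)), (257, np.float64(251.51), np.float64(-0.13), np.float64(0.1)), (258, np.float64(250.42), np.float64(-0.25), np.float64(-0.04)), (259, np.float64(249.38), np.float64(-0.38), np.float64(-0.17)), (260, np.float64(248.15), np.float64(-0.49), np.float64(-0.3)), (261, np.float64(247.03), np.float64(-0.55), np.float64(-0.31)), (262, np.float64(245.94), np.float64(-0.54), np.float64(-0.3)), (263, np.float64(244.67), np.float64(-0.29), np.float64(-0.06)), (264, np.float64(243.48), np.float64(-0.29), np.float64(-0.07)), (265, np.float64(242.38), np.float64(-0.42), np.float64(-0.24)), (266, np.float64(241.4), np.float64(-0.83), np.float64(-0.6)), (267, np.float64(240.22), np.float64(-0.76), np.float64(-0.53)), (268, np.float64(239.17), np.float64(-0.75), np.float64(-0.48)), (269, np.float64(237.86), np.float64(-0.31), np.float64(-0.11))]
((0.1012482898777094, 0.4138705179798823), 0.9811131480534871)
((-0.006066115794929772, 0.019428330355959034), 0.9955588817596436)
```

The side-edge shift grows from about 0 at the far end to about -0.7 px at the slot end, which matches a lift of about 2.5–3 mm. The wrist view puts the mouth at tool x ≈ 89, so the depth is about 25–28 mm. I push a final 1.5 mm, settle, and hand in.

{"api": "send_rows", "payload": {"series": [[0,0.06,0,0,0,0,0],[0,0,0,0,0,0,0],[0,0,0,0,0,0,0],[0,0,0,0,0,0,0],[0,0,0,0,0,0,0],[0,0,0,0,0,0,0],[0,0,0,0,0,0,0],[0,0,0,0,0,0,0]]}}

```text
time_s: 15.47
eef_pos: [525.3, -61.7, 56.3]
tcp_rot: [3.142, 0.006, 1.473]
contact_force: [-1.1, -11.7, 6.5]
width: 31.5
grasp_force: 45.0
```

```bash
python3 - <<'E'
from h import *
s=robot.read_state(); print(s['time_s'],s['eef_pos'],s['contact_force'],s['grasp_force'],abs(s['qd']).max())
print(robot.finish_job())
E
```

```text
15.4667 [525.2892306  -61.67290184  56.28733248] [ -1.08604047 -11.684511     6.51010641] 45.00140246003866 0.0008251496335352279
the job is handed in; nothing more can be done
None
```

I handed the job in at about 15.5 s, with the wedge still gripped (45 N) in the slot, pushing about 12 N in and 6.5 N down; I estimate the gap at about 3 mm from the camera views and push depth, and no pass/fail result came back.

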